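# Clear the plate scanner's catch tray into the archive box

## Task

Slide the gate at the mouth of the scanner's catch tray fully open, then slide both framed mounts along the tray, without lifting them out, so that they drop off its lip and lie flat in the archive box, and slide the gate fully shut again. Then take the pressing weight by its handle and lower it gently onto the pile in the box, letting go only once you feel it rest there, level and inside the box. Leave the torch, the loupe and the mouse where they are.

Things in the scene. Friction and masses are not known exactly. Their poses are not given: they have to be found in the camera images.
- scanner: Fixed grey plate scanner with an aluminium catch tray. Origin: on the table under the middle of the tray's lip. Tray floor: 60 mm up, from the lip 300 mm along -y, where the housing begins (300 x 200 mm, 120 mm high). +y leads over the lip into the box; x is across the tray. Rails along both sides, inside width 106 mm, stand 18 mm above the tray floor.
- gate (a joint): Sliding gate across the tray's mouth, in m: 0 = shut, 0.110 = fully open. It slides along the scanner's +x to open; it stays where it is left (friction about 2 N).
- gate_post (a point): Middle of the black upright post on the gate, by which it is pushed: 14 mm in x, 12 mm in y, 42 mm tall, 103 mm above the table. It stands at mid-width on the steel gate strip (110 mm in x, 5 mm thick, 2 to 24 mm above the tray floor, 5 mm inside the lip) and moves with it.
- tote: Fixed open cardboard archive box tucked under the tray's lip. Origin: centre of its underside, on the table; axes parallel to the scanner's. Inside 114 mm in x, 110 mm in y; walls 4 mm thick, 68 mm high, but 50 mm at the tray's side (-y), which stands just under the lip. Earlier mounts already lie in it; the top of that pile is somewhere from 32 to 44 mm above the table.
- mount_a_mid (a point): Centre of a framed manuscript mount, a flat rigid plate 100 mm (its x, across the tray) by 80 mm (its y, along the tray) by 12 mm thick, 130 g, lying loose on the tray: black edging, pale card with a brown fragment.
- mount_b_mid (a point): Centre of the second mount, the same size, farther from the tray's mouth than the first. The two lie with a gap of 5 to 45 mm between them and may be pushed one by the other.
- weight_mid (a point): Point on the axis of the loose pressing weight, 32 mm above its underside, half-way up. Dark steel plate 84 mm (x) by 70 mm (y) by 14 mm thick, with a wooden bar handle on top, 60 mm long (x), 24 mm wide (y), from 18 mm below to 32 mm above this point. About 0.4 kg. It stands on the table to the left of the box.
- weight: The same pressing weight; origin at the centre of its underside.
- mount_a: The first mount; origin at the centre of its underside.
- mount_b: The second mount; origin at the centre of its underside.
- torch: Bystander: upright aluminium torch, 38 mm across, 105 mm tall, beside the weight; origin at its foot.
- loupe: Bystander: steel loupe, a disc 56 mm across, 30 mm tall; origin under its centre.
- mouse: Bystander: white computer mouse 100 x 58 x 28 mm; origin under its centre.
Things that resemble listed ones, but are neither listed nor needed, are in the scene too. What is shaped like the weight but green is not meant. Leave any blue look-alike of the mount_b alone.

How it is judged:
On the way, in this order (a step that is already met when the one before it is completed fails the run):
1. the gate is fully open (value of joint gate above 0.1 m), for 0.1 s.
2. both mounts lie flat in the box (x of mount_a_mid in the frame of tote between -0.03 and 0.03 m and y of mount_a_mid in the frame of tote between -0.03 and 0.03 m and z of each of mount_a_mid, mount_b_mid in the frame of tote below 0.072 m and angle between each of mount_a_mid, mount_b_mid's own z axis and vertical below 0.12 rad and x of mount_b_mid in the frame of tote between -0.03 and 0.03 m and y of mount_b_mid in the frame of tote between -0.03 and 0.03 m), for 0.2 s.
3. the gate is shut again (value of joint gate below 0.008 m), for 0.1 s.
4. the weight, still held in the fingers, rests on the mounts in the box ((contact force between weight and mount_a above 0.5 N or contact force between weight and mount_b above 0.5 N) and contact force between the fingers and weight above 1 N and horizontal distance between weight_mid and tote below 0.04 m), for 0.1 s.
At the end, for the whole second after the job is handed in: Both mounts lie in the box, level within 0.12 rad and with their centres within 30 mm of the box's centre in x and y; the gate is shut to within 8 mm; the weight rests on the mounts, level within 0.12 rad and within 30 mm of the box's centre in x and y, released and all at rest (all of step 2 and value of joint gate below 0.008 m and (contact force between weight and mount_a above 0.5 N or contact force between weight and mount_b above 0.5 N) and angle between weight_mid's own z axis and vertical below 0.12 rad and x of weight_mid in the frame of tote between -0.03 and 0.03 m and y of weight_mid in the frame of tote between -0.03 and 0.03 m and linear speed of each of weight, mount_a, mount_b below 0.02 m/s); the robot touches nothing.
It fails at once if a mount is lifted (its centre more than 40 mm above the tray floor) (height (world z) of any of mount_a_mid, mount_b_mid above 0.1 m).
It fails at once if the weight strikes or presses the mounts with more than 60 N (contact force between weight and mount_a above 60 N or contact force between weight and mount_b above 60 N).
It fails at once if the torch, loupe or mouse is moved more than 30 mm (distance of any of torch, loupe, mouse from where it was at the start of the episode above 0.03 m).
It also fails if it takes over 61 s, if anything falls off the work surface, if the arm or the gripper's body presses on something with over 40 N, if the wrist force passes 120 N, or if a joint passes its speed limit or range.

## Robot

A 6-joint arm with a two-finger parallel gripper is mounted at the origin on the work surface. World frame = base frame: x ahead of the robot, y to its left, z up, the work surface at z = 0. Lengths are in m, angles in rad, forces in N, time in s.
With the tool pointing down it reaches from about 0.325 to 0.775 m from the base axis. Payload 9.3 kg.
Tool frame: the origin (TCP) lies on the mounting face of the last link; the fingertips stand 173 mm ahead of it and the grasp point (between the pads) lies 155 mm ahead of it; z points along the fingers, y is the line along which they close (so a half turn about z gives the same grasp; the last joint's range is limited). The gripper opens to 85 mm and grips with 20 to 120 N. Pads are 22 mm wide; open, the fingers measure 114 mm over their backs; the gripper's body (76 mm by 85 mm) begins 54 mm behind the grasp point. The pads swing forward as they close: fully open they stand 13 mm farther back than shut.
Start: joints at [-1.258, 0.259, 0.021, 1.334, 0, 1.418], TCP at [0.247, -0.491, 0.405] pointing down, gripper open.
Joint ranges: [-3.04, 3.04], [-0.91, 1.82], [-1.04, 1.36], [-1.92, 1.95], [-1.52, 1.45], [-3.14, 3.14]. Speed limits (rad/s): [2.22, 2.22, 2.79, 3.14, 3.14, 3.14].

## Interface

Orientations are given as a unit quaternion [x, y, z, w].
In Python, from station import env, cams, job gives the robot as it stands.
- The arm moves only by the tool step_arm, never from a script. Its arguments are lists of equal length, an entry for each row: "travel": the shift along the tool's x, y, z in units of 25 mm (1.0 is 25 mm), a list of three; "spin": the turn about the tool's z in units of 8 degrees (1.0 is 8 degrees). A call has 1 to 20 rows; each row is the pose to reach, as a shift and turn from the pose commanded when the call began, along the tool's axes at that moment; what a row does not reach only later rows make up. A row lasts 1/8 s, in which the tool goes at most 62.5 mm and 10.7 degrees, less where a joint would pass 70% of its speed; a pose out of reach is approached as far as the arm can. A call with a gripper value outside its range is refused whole. "fingers" is the finger opening in mm, from 0 to 85.4, set as the call begins (left out, the last holds). The fingers move at their own pace and stop on an object; the grip force is fixed at half the most. Time passes only in rows, so rows that repeat a pose let the fingers close. It gives the time, the measured TCP pose, the force, the opening and the grip force at its end, in the units of the state.
- env.get_state(): the state, without advancing time (a new reading comes with each control period).
- cams.capture(name): name is "scene" or "top"; returns a dict with "img" (384x512x3 uint8, blue, green, red), "depth" (384x512 float32, m along the optical axis (not along the pixel's ray), 0 where there is no reading), "fx", "fy", "cx", "cy" (pixels), "rvec" (rotation vector, rad) and "tvec" (3), from world to camera coordinates, as OpenCV has them. Camera axes: x right, y down, z forward; pixel columns grow to the right and rows downward; lengths in m; the calibration is good to about 2 mm. A picture is of the moment at which its call begins.
- job.hand_in(): hands the job in; it is judged then, once.
Trained networks look in a picture, given as the dict that the camera call returned (one of the last four; its "shot" number tells which), for a name from the list of things; names that differ only in an ending like _2 or _b are one class to them, and where a whole thing is asked for, a point or a joint stands for the part that bears it (a point fixed in the world has none). Each returns a list of dicts, best first, with "conf" (0 to 1); they miss things now and then, are a little off and sometimes report something else, mostly with a low value. They report only what shows in the picture. A call takes as long as a camera call. They do not tell look-alikes from the thing itself.
- cams.cut_out(picture, label): "pixels" (384x512 bool, what is visible of it) and "rect" ([left, top, right, bottom] in pixels, round what is visible of it).
The state is a dict: "time": time; "joints": joint angles; "joint_velocities": joint speeds; "tau": joint torques, N m; "ee_pos": TCP position; "eef_rot": TCP orientation; "wrist_force": force on the tool from outside, world axes, zero at the start; "wrist_torque": the same for the moment, N m; "finger_gap": opening from 0.0 (shut) to 1.0 (fully open); "grasp_force": force on a finger pad.
Only numpy, scipy, OpenCV 4.12 (cv2) and the standard library are available. Lean on these libraries where they do the work, as an engineer would, in place of code of your own. Each camera call takes 0.05 s, during which the arm holds its last target. There are 200 camera calls.

## Working session

There is one attempt and no reset: what is moved stays moved. The work goes in short steps, Python scripts to look and compute and a tool call to move; the robot and the scene stay as the last step left them, time stands still between calls to the robot, and variables do not carry over. Pictures are saved under pics/ and viewed, at most 11 in all, crops included, and the job is handed in when it is done.

Besides the shell and the picture viewer there is one more tool, called after "Request:" as a command line: name --pt "numbers of a row" for each row, then --argument value for the rest. step_arm: Moves the arm, as the interface text tells. Its arguments: {"type":"object","properties":{"travel":{"type":"array"},"spin":{"type":"array"},"fingers":{"type":"number"}},"required":["travel","spin"]}

```bash
mkdir -p pics; cat > h.py <<'E'
import numpy as np, cv2
from station import env, cams, job
def cap(n):
    p=cams.capture(n); R=cv2.Rodrigues(np.array(p['rvec'],float))[0]; p['R']=R; p['t']=np.array(p['tvec'],float).ravel(); return p
def cloud(p,mask=None):
    d=p['depth']; m=d>0
    if mask is not None: m=m&mask
    v,u=np.nonzero(m); z=d[v,u]
    c=np.c_[(u-p['cx'])/p['fx']*z,(v-p['cy'])/p['fy']*z,z]
    return (c-p['t'])@p['R'], u, v
E
python3 - <<'E'
from h import *
s=env.get_state(); print({k:np.round(v,3) for k,v in s.items()})
for n in ('top','scene'):
    p=cap(n); im=p['img'].copy()
    for l in ('scanner','gate_post','tote','mount_a','weight','torch','loupe','mouse'):
        for r in cams.cut_out(p,l):
            if r['conf']<.2: continue
            P,u,v=cloud(p,r['pixels'])
            zt=np.percentile(P[:,2],95); T=P[P[:,2]>zt-.006]
            print(n,l,round(r['conf'],2),np.round(r['rect']),'med',np.round(np.median(P,0),3),'ztop',round(zt,3),'topc',np.round((T.min(0)+T.max(0))/2,3),'ext',np.round(np.ptp(T,axis=0),3))
            a=[int(x) for x in r['rect']]; cv2.rectangle(im,a[:2],a[2:],(0,0,255),1); cv2.putText(im,l,(a[0],a[1]),0,.35,(0,0,255))
    cv2.imwrite(f'pics/{n}0.png',im)
E
```

```text
{'time': np.float64(0.0), 'joints': array([-1.258,  0.259,  0.021,  1.334, -0.   ,  1.418]), 'joint_velocities': array([ 0.   ,  0.001, -0.   , -0.001, -0.001, -0.   ]), 'tau': array([-0.0000e+00, -5.5564e+01,  3.4453e+01,  1.4000e-02, -0.0000e+00,
        0.0000e+00]), 'ee_pos': array([ 0.247, -0.491,  0.404]), 'eef_rot': array([ 0.973,  0.231, -0.   , -0.001]), 'wrist_force': array([0.628, 0.76 , 0.048]), 'wrist_torque': array([-0.024,  0.003, -0.02 ]), 'grasp_force': np.float64(0.0), 'finger_gap': np.float64(0.998)}
top scanner 0.61 [313. 165. 511. 307.] med [ 0.536 -0.303  0.118] ztop 0.122 topc [ 0.544 -0.206  0.122] ext [0.301 0.43  0.012]
top gate_post 0.69 [324. 202. 361. 247.] med [ 0.529 -0.056  0.072] ztop 0.075 topc [ 0.529 -0.058  0.073] ext [0.102 0.082 0.008]
top gate_post 0.68 [309. 202. 325. 244.] med [0.526 0.004 0.084] ztop 0.125 topc [0.528 0.003 0.125] ext [0.014 0.011 0.007]
top tote 0.69 [258. 194. 314. 254.] med [0.538 0.077 0.03 ] ztop 0.069 topc [0.525 0.062 0.067] ext [0.126 0.121 0.009]
top tote 0.48 [164. 162. 203. 200.] med [0.588 0.324 0.015] ztop 0.065
[... 2122 characters left out ...]
0.015] ztop 0.064 topc [0.598 0.326 0.063] ext [0.057 0.045 0.009]
scene weight 0.68 [210. 281. 235. 307.] med [ 0.718 -0.143  0.029] ztop 0.032 topc [ 0.71  -0.137  0.03 ] ext [0.054 0.054 0.007]
scene weight 0.5 [139. 234. 187. 268.] med [ 0.536 -0.173  0.072] ztop 0.074 topc [ 0.533 -0.17   0.072] ext [0.098 0.083 0.007]
scene torch 0.68 [267. 151. 279. 182.] med [0.452 0.321 0.048] ztop 0.104 topc [0.447 0.327 0.103] ext [0.024 0.021 0.01 ]
scene loupe 0.74 [212. 281. 238. 307.] med [ 0.718 -0.142  0.029] ztop 0.032 topc [ 0.71  -0.137  0.03 ] ext [0.054 0.054 0.007]
scene mouse 0.89 [280. 228. 317. 256.] med [0.731 0.112 0.026] ztop 0.029 topc [0.724 0.122 0.027] ext [0.097 0.067 0.008]
```

View pics/top0.png

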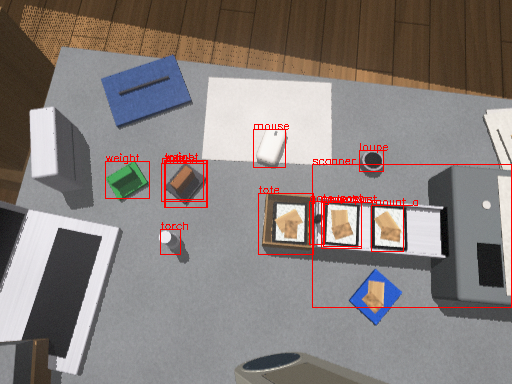

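View pics/scene0.png

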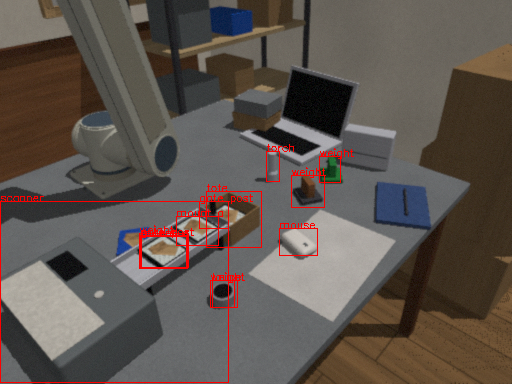

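The top view shows the tote at (286,224), the post at (317,220), mounts at (342,225) and (388,228), the steel weight with brown handle at (186,182), and green and blue decoys at (127,180) and (376,296). The scanner's +y runs roughly along world +y. Next I fit the yaws and the gap between the mounts.

```bash
cat >> h.py <<'E'
def rect(P):
    (c,s,a)=cv2.minAreaRect((P[:,:2]*1000).astype(np.float32)); return np.round(c,1),np.round(s,1),round(a,1)
def world2tool(d,s=None):
    from scipy.spatial.transform import Rotation as Q
    s=s or env.get_state(); return np.round(Q.from_quat(s['eef_rot']).as_matrix().T@np.array(d)/.025,2)
E
python3 - <<'E'
from h import *
for n in ('top','scene'):
    p=cap(n); P,u,v=cloud(p)
    hsv=cv2.cvtColor(p['img'],cv2.COLOR_BGR2HSV)[v,u]
    def box(x0,x1,y0,y1,z0,z1): return P[(P[:,0]>x0)&(P[:,0]<x1)&(P[:,1]>y0)&(P[:,1]<y1)&(P[:,2]>z0)&(P[:,2]<z1)]
    H=box(.53,.65,.28,.38,.058,.07); print(n,'handle',rect(H),len(H),round(np.median(H[:,2]),4))
    B=box(.5,.68,.25,.4,.009,.018); print('plate',rect(B),len(B))
    T=box(.44,.62,-.005,.14,.06,.074); print('tote',rect(T))
    G=box(.46,.6,-.02,.02,.1,.13); print('post',rect(G),G[:,2].max())
    M=box(.45,.62,-.24,-.0,.066,.076)
    for nm,y0,y1 in(('a',-.11,-.0),('b',-.23,-.115)):
        for r in cams.cut_out(p,'mount_a'):
            Q=cloud(p,r['pixels'])[0]; Q=Q[(Q[:,2]>.067)&(Q[:,2]<.08)]
            if len(Q) and y0<np.median(Q[:,1])<y1: print(nm,r['conf'],rect(Q),np.percentile(Q[:,1],[1,99]))
    # rails
    for xs in (-1,1):
        R=box(.46,.53,-.26,-.03,.075,.083) if xs<0 else box(.56,.62,-.26,-.03,.075,.083)
        if len(R)>10: print('rail',xs,len(R),np.polyfit(R[:,1],R[:,0],1))
    D=box(.45,.62,.02,.12,.02,.05); print('pile',np.median(D[:,2]))
    h=hsv[(abs(P[:,0]-.595)<.02)&(abs(P[:,1]-.33)<.015)&(P[:,2]>.055)]; print('hsv',np.median(h,0))
E
```

```text
top handle (array([595.2, 330.4]), array([24. , 59.8]), 60.2) 242 0.0639
plate (array([595.1, 330.6]), array([71.2, 84.2]), 60.4) 513
tote (array([526.1,  56.9]), array([123. , 126.9]), 2.4)
post (array([528.2,   2.7]), array([14.3, 11.8]), 2.3) 0.12627641544999593
a 0.68 (array([529.6, -57.9]), array([100.3,  80.7]), 1.5) [-0.096677   -0.01782482]
b 0.7 (array([ 536.3, -167.8]), array([100.2,  81.5]), 2.6) [-0.20694721 -0.12725151]
rail -1 316 [-0.00078253  0.482683  ]
rail 1 260 [-0.03867635  0.58386754]
pile 0.04037751399632438
hsv [ 12. 130. 169.]
scene handle (array([596.8, 327.2]), array([24. , 59.2]), 61.1) 94 0.0633
plate (array([596.4, 327.9]), array([71.2, 85.5]), 58.6) 231
tote (array([525.4,  58. ]), array([127.5, 127.4]), 1.0)
post (array([5.291e+02, 2.000e-01]), array([12.2, 16.1]), 84.8) 0.1260371305719475
a 0.62 (array([531.1, -59.5]), array([111.9,  82.3]), 2.5) [-0.09993213 -0.02038162]
b 0.94 (array([ 535.9, -168.9]), array([110. ,  82.2]), 2.9) [-0.21042622 -0.12936824]
b 0.34 (array([ 580.7, -244.2]), array([538.2, 280.2]), 84.6) [-0.49607161  0.00094813]
rail -1 192 [-0.01641359  0.47908561]
rail 1 217 [-0.04109237  0.58459507]
pile 0.04016439989958938
hsv [ 12.  150.5 115.5]
```

```bash
python3 - <<'E'
from h import *
print(world2tool([.5285-.247,.0015+.491,-.07]))
E
```

```text
[ 18.91 -12.54   2.8 ]
```

Request:
step_arm --pt "2 -1.3 0" --pt "4 -2.6 0" --pt "6 -4 0" --pt "8 -5.3 0" --pt "10 -6.6 0.3" --pt "12 -8 0.7" --pt "14 -9.3 1" --pt "16 -10.6 1.5" --pt "17.5 -11.6 2" --pt "18.91 -12.54 2.8" --pt "18.91 -12.54 2.8" --pt "18.91 -12.54 2.8" --spin '[-1,-2,-3,-4,-5,-6,-7,-8,-8.21,-8.21,-8.21,-8.21]' --fingers 28

```text
time: 2.7
ee_pos: [0.5285, 0.001, 0.3348]
eef_rot: [0.692, 0.722, -0.0, -0.0]
wrist_force: [-0.1, 0.3, -0.1]
finger_gap: 0.327
grasp_force: 0.0
```

Request:
step_arm --pt "0 0 1" --pt "0 0 2" --pt "0 0 2.6" --pt "0 0 2.6" --pt "0 0.8 2.6" --pt "0 1.6 2.6" --pt "0 2.4 2.6" --pt "0 3.2 2.6" --pt "0 4.0 2.6" --pt "0 4.4 2.6" --pt "0 4.6 2.6" --pt "0 4.6 2.6" --spin '[0,0,0,0,0,0,0,0,0,0,0,0]'

```text
time: 4.2
ee_pos: [0.6436, 0.0057, 0.27]
eef_rot: [0.692, 0.722, 0.0, 0.0]
wrist_force: [-0.3, 0.1, 0.8]
finger_gap: 0.332
grasp_force: 0.0
```

```bash
cat > look.py <<'E'
import sys
from h import *
p=cap('top'); P,u,v=cloud(p); cv2.imwrite(f'pics/{sys.argv[1]}.png',cv2.resize(p['img'][130:300,220:470],None,fx=3,fy=3))
for x0,x1 in((.45,.75),):
    G=P[(P[:,0]>x0)&(P[:,0]<x1)&(abs(P[:,1])<.03)&(P[:,2]>.062)&(P[:,2]<.135)]
    print('gate strip',rect(G[(G[:,2]<.09)]),'post',np.round(np.median(G[G[:,2]>.1],0),3))
print(np.round(env.get_state()['ee_pos'],4),np.round(env.get_state()['wrist_force'],1))
for l in ('mount_a','weight'):
    for r in cams.cut_out(p,l):
        Q=cloud(p,r['pixels'])[0]; print(l,r['conf'],rect(Q),np.round(np.percentile(Q[:,2],[5,50,95]),3))
E
python3 look.py g1
```

```text
gate strip (array([0., 0.]), array([0., 0.]), 0.0) post [0.662 0.018 0.105]
[0.6434 0.0057 0.2699] [ 0.4 -0.7 -0.2]
weight 0.75 (array([579.1, 477.4]), array([67.1, 86.5]), 43.5) [0.011 0.016 0.065]
weight 0.57 (array([597.1, 331.1]), array([81.2, 90.4]), 61.3) [0.    0.015 0.065]
```

View pics/g1.png

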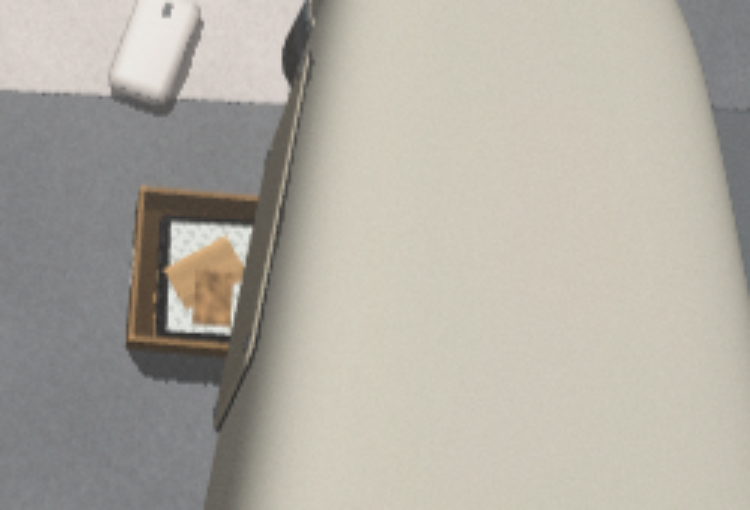

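The top view is blocked by the arm, so I push on by feel.

Request:
step_arm --pt "0 0.08 0" --pt "0 0.08 0" --spin '[0,0]'

```text
time: 4.6
ee_pos: [0.6452, 0.0059, 0.2698]
eef_rot: [0.692, 0.722, -0.0, -0.0]
wrist_force: [-3.2, -1.0, 1.7]
finger_gap: 0.328
grasp_force: 1.6
```

```bash
cat > look2.py <<'E'
import sys
from h import *
p=cap('scene'); P,u,v=cloud(p); cv2.imwrite(f'pics/{sys.argv[1]}.png',cv2.resize(p['img'][140:300,120:320],None,fx=3.5,fy=3.5))
for r in cams.cut_out(p,'gate_post'):
    Q=cloud(p,r['pixels'])[0]; print('gate',r['conf'],r['rect'],rect(Q[(Q[:,2]>.06)&(Q[:,2]<.086)]),rect(Q[Q[:,2]>.09]) if (Q[:,2]>.09).any() else '')
print(np.round(env.get_state()['ee_pos'],4),np.round(env.get_state()['wrist_force'],1))
for r in cams.cut_out(p,'mount_a'):
    Q=cloud(p,r['pixels'])[0]; print('mount',round(r['conf'],2),rect(Q),np.round(np.percentile(Q[:,2],[5,50,95]),3))
E
python3 look2.py g2
```

```text
gate 0.91 [230.1, 216.5, 259.4, 246.7] (array([640.,   4.]), array([104.4,   8.2]), 3.2) (array([645.1,   1.9]), array([14.4, 32.4]), 88.5)
[0.6452 0.0059 0.2697] [-4.1 -0.6  2.6]
mount 0.85 (array([ 387.8, -171.8]), array([ 84.9, 166. ]), 58.3) [0.01  0.012 0.015]
mount 0.61 (array([ 532.8, -166.2]), array([104.3,  88.5]), 1.4) [0.069 0.072 0.074]
```

View pics/g2.png

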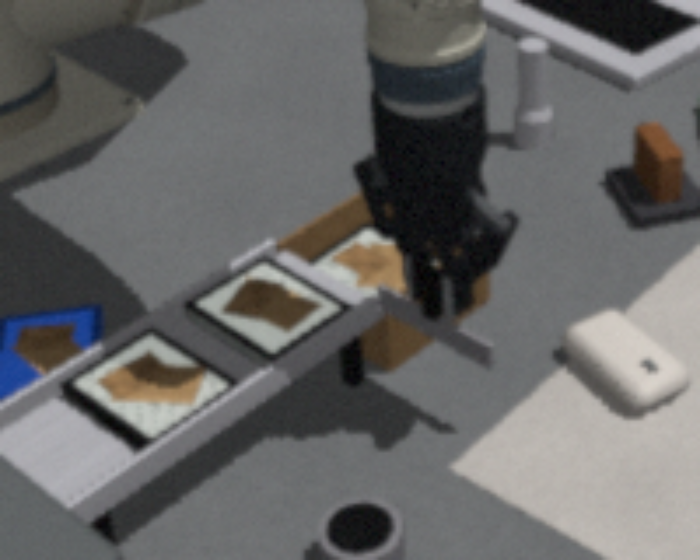

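Request:
step_arm --pt "0 -0.2 0" --pt "0 -0.2 -1.5" --pt "0 -0.2 -2.8" --pt "-1.2 -1.4 -2.8" --pt "-2.6 -3 -2.8" --pt "-4 -4.2 -2.8" --pt "-4.57 -4.66 -2.8" --pt "-4.57 -4.66 -2.8" --pt "-4.57 -4.66 -1" --pt "-4.57 -4.66 -0.2" --pt "-4.57 -4.66 -0.2" --spin '[0,0,0,0,0,0,0,0,0,0,0]'

```text
time: 6.12
ee_pos: [0.5342, -0.1122, 0.2733]
eef_rot: [0.692, 0.722, -0.0, -0.001]
wrist_force: [-0.1, -0.0, 0.6]
finger_gap: 0.329
grasp_force: 0.0
```

Request:
step_arm --pt "0 0 0.3" --pt "0 0 0.6" --pt "0 0 0.9" --pt "0 0 0.9" --spin '[0,0,0,0]' --fingers 50

```text
time: 6.62
ee_pos: [0.5337, -0.1131, 0.2517]
eef_rot: [0.692, 0.722, -0.0, -0.0]
wrist_force: [-0.1, -0.1, -0.1]
finger_gap: 0.584
grasp_force: 0.0
```

```bash
python3 look2.py g3
```

```text
gate 0.69 [228.5, 216.5, 257.6, 247.2] (array([637. ,   4.8]), array([111.1,   9.3]), 3.9) (array([638.1,   4.6]), array([15.5, 12.7]), 8.7)
[ 0.5339 -0.1132  0.2523] [-0.1 -0.5 -0.1]
mount 0.97 (array([ 412.7, -190.7]), array([ 80.1, 185.1]), 54.6) [0.01  0.013 0.015]
mount 0.94 (array([539.6, -54.1]), array([ 93.3, 101.7]), 89.0) [0.069 0.072 0.074]
mount 0.83 (array([ 536.7, -165.3]), array([113.4,  90.6]), 2.7) [0.067 0.072 0.074]
```

View pics/g3.png

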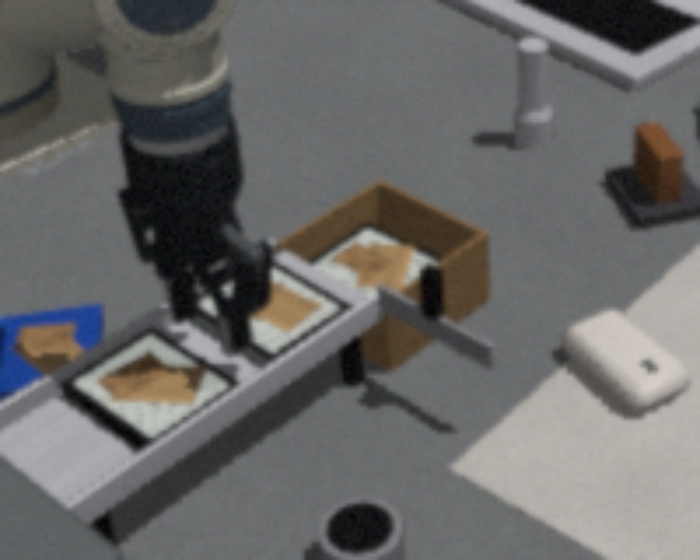

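The picture shows the gate strip clear to the right at about (435,325) and the fingers at (210,310), over the gap between the mounts. I lower them slowly.

Request:
step_arm --pt "0 0 0.2" --pt "0 0 0.4" --pt "0 0 0.6" --pt "0 0 0.6" --spin '[0,0,0,0]'

```text
time: 7.28
ee_pos: [0.5337, -0.1131, 0.2366]
eef_rot: [0.692, 0.722, -0.0, -0.0]
wrist_force: [0.3, -0.4, -0.1]
finger_gap: 0.587
grasp_force: 0.0
```

Request:
step_arm --pt "0 0 0.08" --pt "0 0 0.12" --pt "0 0 0.12" --spin '[0,0,0]'

```text
time: 7.65
ee_pos: [0.5338, -0.1131, 0.2342]
eef_rot: [0.692, 0.722, -0.0, 0.0]
wrist_force: [-1.0, 0.6, 0.3]
finger_gap: 0.58
grasp_force: 0.0
```

Request:
step_arm --pt "0 0 0.08" --pt "0 0 0.12" --pt "0 0 0.12" --spin '[0,0,0]'

```text
time: 8.02
ee_pos: [0.5338, -0.1131, 0.2311]
eef_rot: [0.692, 0.722, -0.0, -0.0]
wrist_force: [-0.4, 1.1, -0.1]
finger_gap: 0.589
grasp_force: 0.0
```

Request:
step_arm --pt "0.2 0 0" --pt "0.4 0 0" --pt "0.6 0 0" --pt "0.8 0 0" --pt "0.8 0 0" --spin '[0,0,0,0,0]'

```text
time: 8.65
ee_pos: [0.533, -0.0926, 0.2312]
eef_rot: [0.692, 0.722, 0.0, -0.0]
wrist_force: [0.7, 0.2, 0.0]
finger_gap: 0.585
grasp_force: 0.0
```

```bash
python3 look2.py g4
```

```text
gate 0.7 [229.2, 220.1, 262.5, 249.0] (array([637.6,   4.4]), array([111.3,  10.3]), 1.0) (array([639.6,   2.1]), array([16.7, 11. ]), 34.8)
gate 0.36 [210.9, 281.8, 237.1, 307.4] (array([0., 0.]), array([0., 0.]), 0.0) 
[ 0.533  -0.093   0.2312] [0.1 0.8 0.6]
mount 0.76 (array([ 402.6, -185.9]), array([ 85. , 204.1]), 55.1) [0.01  0.012 0.015]
mount 0.4 (array([ 461.5, -208.2]), array([468.8, 580.5]), 0.7) [0.028 0.119 0.123]
```

View pics/g4.png

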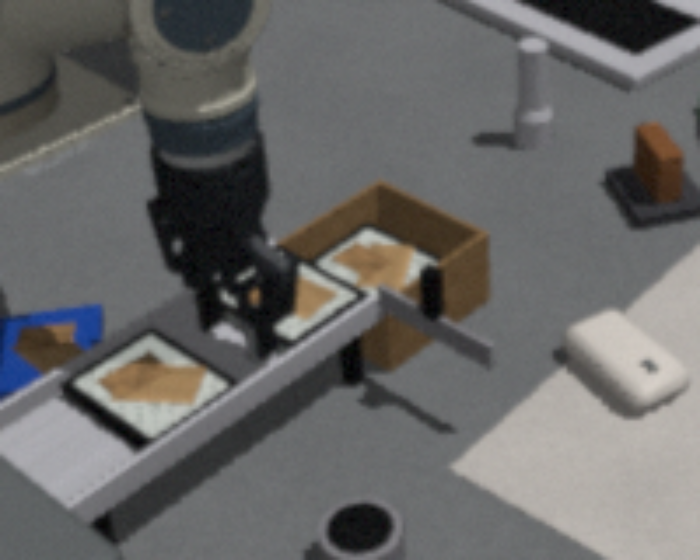

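Mount a moved with the fingers: its right corner went from (348,303) to (365,297). I push it over the lip.

Request:
step_arm --pt "0.4 0 0" --pt "0.8 0 0" --pt "1.2 0 0" --pt "1.6 0 0" --pt "2.0 0 0" --pt "2.4 0 0" --pt "2.8 0 0" --pt "3.2 0 0" --pt "3.5 0 0" --pt "3.75 0 0" --pt "3.95 0 0" --pt "3.95 0 0" --spin '[0,0,0,0,0,0,0,0,0,0,0,0]'

```text
time: 10.3
ee_pos: [0.5289, 0.0058, 0.2312]
eef_rot: [0.692, 0.722, 0.0, -0.0]
wrist_force: [-0.8, 0.3, -1.1]
finger_gap: 0.587
grasp_force: 0.0
```

```bash
python3 look2.py g5
```

```text
gate 0.66 [228.5, 215.7, 259.8, 245.9] (array([637.5,   4.3]), array([111.5,   9.4]), 3.6) (array([638.6,   3.5]), array([16. , 12.7]), 10.1)
[0.5289 0.0055 0.2312] [-0.3  0.1  0.7]
mount 0.74 (array([ 535.5, -164. ]), array([111. ,  93.1]), 2.4) [0.065 0.072 0.074]
mount 0.69 (array([ 377.2, -165.8]), array([ 79.3, 105. ]), 54.3) [0.01  0.012 0.015]
mount 0.52 (array([560.2,  58. ]), array([104.3, 166. ]), 79.8) [0.05  0.052 0.056]
mount 0.38 (array([710.8, 125.4]), array([ 64.5, 126.9]), 68.7) [0.009 0.026 0.029]
```

View pics/g5.png

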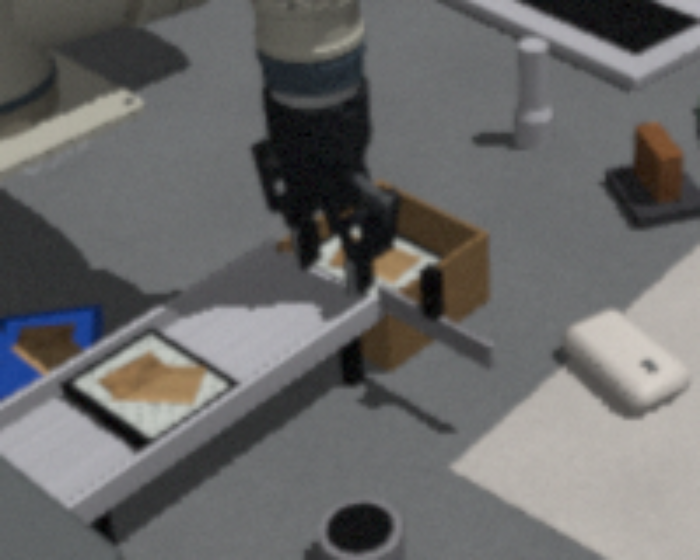

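Mount a lies flat in the box, at z of about 0.052. Next I go behind mount b.

Request:
step_arm --pt "0 0 -1" --pt "0 0 -1.6" --pt "-2 0 -1.6" --pt "-4 0 -1.6" --pt "-6 0 -1.6" --pt "-8 0 -1.6" --pt "-9.5 0 -1.6" --pt "-9.5 0 -1.6" --pt "-9.5 0 -0.8" --pt "-9.5 0 -0.3" --pt "-9.5 0 0" --pt "-9.5 0 0" --spin '[0,0,0,0,0,0,0,0,0,0,0,0]'

```text
time: 11.95
ee_pos: [0.5388, -0.2313, 0.2312]
eef_rot: [0.692, 0.722, 0.0, -0.0]
wrist_force: [-0.5, -0.2, 0.0]
finger_gap: 0.584
grasp_force: 0.0
```

Push 237 mm, to the same end point as before.

Request:
step_arm --pt "0.4 0 0" --pt "0.8 0 0" --pt "1.2 0 0" --pt "1.7 0 0" --pt "2.2 0 0" --pt "2.7 0 0" --pt "3.2 0 0" --pt "3.7 0 0" --pt "4.2 0 0" --pt "4.7 0 0" --pt "5.2 0 0" --pt "5.6 0 0" --pt "6 0 0" --spin '[0,0,0,0,0,0,0,0,0,0,0,0,0]'

```text
time: 13.58
ee_pos: [0.5325, -0.0812, 0.2312]
eef_rot: [0.692, 0.722, -0.0, -0.0]
wrist_force: [-0.3, -1.6, 0.7]
finger_gap: 0.586
grasp_force: 0.6
```

Request:
step_arm --pt "0.4 0 0" --pt "0.8 0 0" --pt "1.2 0 0" --pt "1.6 0 0" --pt "2.0 0 0" --pt "2.4 0 0" --pt "2.8 0 0" --pt "3.1 0 0" --pt "3.35 0 0" --pt "3.5 0 0" --pt "3.5 0 0" --spin '[0,0,0,0,0,0,0,0,0,0,0]'

```text
time: 14.95
ee_pos: [0.5289, 0.0058, 0.2312]
eef_rot: [0.692, 0.722, 0.0, -0.0]
wrist_force: [-0.1, -0.3, -0.2]
finger_gap: 0.585
grasp_force: 0.0
```

```bash
python3 look2.py g6
```

```text
gate 0.66 [229.6, 216.5, 258.5, 249.3] (array([622. ,  13.1]), array([ 56.1, 129.4]), 63.1) (array([638.3,   4.9]), array([12.5, 14.8]), 88.5)
gate 0.23 [211.4, 204.1, 248.6, 225.3] (array([543.1,  53.2]), array([ 93.4, 117.9]), 83.7) (array([593.9,  -1.7]), array([78.3,  2.3]), 7.1)
[0.5289 0.0055 0.2312] [-0.  -0.2 -0.8]
mount 0.93 (array([529.1,  55.8]), array([97. , 79.8]), 3.1) [0.062 0.064 0.066]
mount 0.66 (array([ 406.6, -189. ]), array([ 85.7, 180.8]), 54.8) [0.01  0.012 0.015]
```

View pics/g6.png

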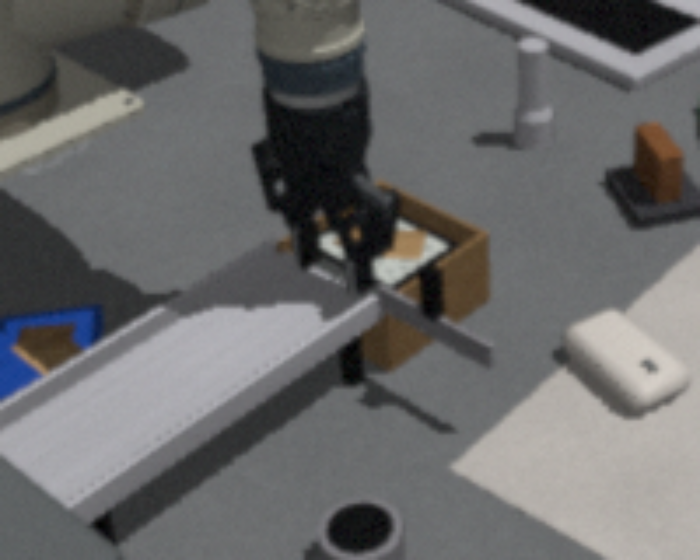

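Both mounts lie flat: the top one is at (529,56) mm with its surface at z 0.064. Now I fetch the gate post.

Request:
step_arm --pt "0 0 -1.2" --pt "0 0 -2.4" --pt "0 0 -3.4" --pt "-0.17 2.2 -3.4" --pt "-0.17 4.38 -3.4" --pt "-0.17 4.38 -3.4" --pt "-0.17 4.38 -3.4" --pt "-0.17 4.38 -2.4" --pt "-0.17 4.38 -1.55" --pt "-0.17 4.38 -1.55" --spin '[0,0,0,0,0,0,0,0,0,0]' --fingers 28

```text
time: 16.35
ee_pos: [0.6371, 0.0058, 0.2692]
eef_rot: [0.692, 0.721, -0.001, -0.001]
wrist_force: [-0.5, 0.1, 0.1]
finger_gap: 0.328
grasp_force: 0.0
```

Request:
step_arm --pt "0 -0.4 0" --pt "0 -0.8 0" --pt "0 -1.4 0" --pt "0 -2 0" --pt "0 -2.6 0" --pt "0 -3.2 0" --pt "0 -3.8 0" --pt "0 -4.3 0" --pt "0 -4.5 0" --pt "0 -4.57 0" --pt "0 -4.57 0" --spin '[0,0,0,0,0,0,0,0,0,0,0]'

```text
time: 17.73
ee_pos: [0.5243, 0.0011, 0.2697]
eef_rot: [0.692, 0.722, -0.0, -0.0]
wrist_force: [0.7, -0.3, -0.6]
finger_gap: 0.329
grasp_force: 0.1
```

```bash
python3 look2.py g7
```

```text
gate 0.57 [200.5, 206.6, 229.6, 229.3] (array([530.1,   7.9]), array([ 34. , 114.8]), 84.6) (array([525.8,  -6.5]), array([41.2,  9.8]), 1.5)
gate 0.35 [290.8, 173.9, 325.1, 205.6] (array([595.5, 329. ]), array([25. , 60.6]), 57.3) 
[0.5243 0.0011 0.2695] [ 0.1 -0.1 -0.6]
mount 0.94 (array([529.7,  57.2]), array([94.6, 81. ]), 2.3) [0.062 0.065 0.067]
mount 0.88 (array([ 403.7, -192.8]), array([ 82.7, 183.8]), 47.8) [0.01  0.012 0.015]
mount 0.53 (array([711., 125.]), array([ 64.5, 128.4]), 68.3) [0.013 0.026 0.029]
```

Request:
step_arm --pt "0 -0.08 0" --pt "0 -0.08 0" --spin '[0,0]'

```text
time: 18.12
ee_pos: [0.5223, 0.001, 0.2698]
eef_rot: [0.692, 0.722, -0.0, -0.0]
wrist_force: [0.8, 0.9, -1.2]
finger_gap: 0.333
grasp_force: 0.5
```

Request:
step_arm --pt "0 -0.06 0" --pt "0 -0.06 0" --spin '[0,0]'

```text
time: 18.38
ee_pos: [0.521, 0.001, 0.27]
eef_rot: [0.692, 0.722, 0.0, 0.0]
wrist_force: [2.5, 0.2, -2.7]
finger_gap: 0.324
grasp_force: 1.6
```

The gate is shut: the open-to-shut stroke is 124 mm, which is 110 mm plus the play. I go above the weight.

Request:
step_arm --pt "0 0.25 0" --pt "0 0.25 -1.2" --pt "0 0.25 -2.4" --pt "1 0.4 -2.8" --pt "3 0.9 -2.8" --pt "5 1.4 -2.8" --pt "7 1.9 -2.8" --pt "9 2.5 -2.8" --pt "11 3 -2.8" --pt "12.98 3.55 -2.4" --pt "12.98 3.55 -1" --pt "12.98 3.55 -0.5" --pt "12.98 3.55 -0.5" --spin '[0,0,0,-1,-2,-3,-4,-5,-6,-7,-7.22,-7.22,-7.22]'

```text
time: 20.0
ee_pos: [0.5961, 0.3284, 0.2818]
eef_rot: [0.258, 0.966, -0.001, -0.001]
wrist_force: [0.1, 0.4, 1.3]
finger_gap: 0.331
grasp_force: 0.0
```

Request:
step_arm --pt "0 0 0" --pt "0 0 0" --spin '[0,0]' --fingers 60

```text
time: 20.25
ee_pos: [0.5964, 0.3284, 0.2839]
eef_rot: [0.258, 0.966, 0.001, 0.001]
wrist_force: [-0.2, -0.5, -0.1]
finger_gap: 0.7
grasp_force: 0.0
```

```bash
python3 look2.py g8; python3 - <<'E'
from h import *
s=env.get_state(); print(s['eef_rot'],s['finger_gap'])
p=cap('top');P,u,v=cloud(p)
S=lambda c,w,z0,z1:P[(abs(P[:,0]-c[0])<w)&(abs(P[:,1]-c[1])<w)&(P[:,2]>z0)&(P[:,2]<z1)]
G=S((.53,.0),.05,.11,.13); print('post',rect(G),len(G)); print('tote rim',rect(S((.526,.075),.075,.066,.075)))
B=S((.528,.06),.05,.058,.067); print('b',rect(B),np.round(np.percentile(B[:,2],[2,50,98]),4))
E
```

```text
gate 0.51 [203.1, 202.2, 226.4, 227.6] (array([528.4,  -0.6]), array([ 26.7, 103. ]), 77.6) (array([528.7,  -2.5]), array([15.3, 10.3]), 8.5)
[0.5963 0.3285 0.2835] [0.5 0.5 1. ]
mount 0.66 (array([ 401.4, -187.2]), array([ 85.7, 205.4]), 53.8) [0.009 0.012 0.015]
mount 0.61 (array([524.1,  68.9]), array([ 92.5, 119.7]), 84.0) [0.062 0.065 0.067]
[2.57967365e-01 9.66153465e-01 3.42061460e-04 4.50932110e-04] 0.7066263362588796
post (array([528. ,   2.5]), array([12.7, 13.5]), 88.1) 45
tote rim (array([525.9,  61.4]), array([122.8, 117.9]), 2.2)
b (array([527.5,  57.8]), array([100.2,  80.1]), 2.3) [0.0616 0.0645 0.0667]
```

```bash
python3 - <<'E'
from h import *
p=cap('scene'); cv2.imwrite('pics/w1.png',cv2.resize(p['img'][90:270,170:370],None,fx=3,fy=3))
E
```

```text
(no output)
```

View pics/w1.png

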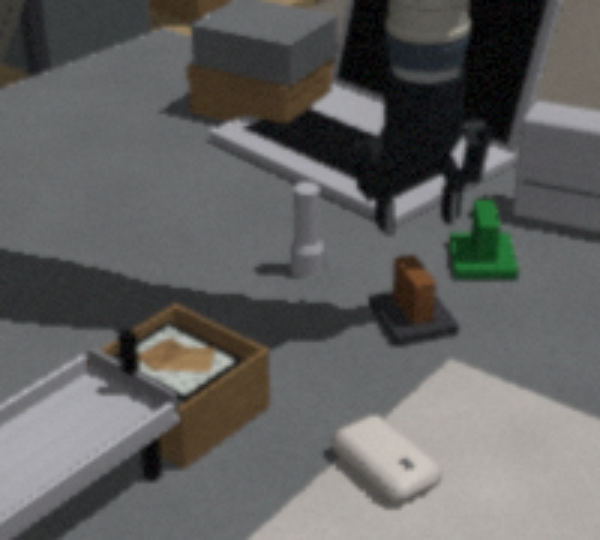

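The post is back at (128,350), closing the tray mouth, and the fingers at (420,200) are above the brown handle at (413,288). I descend and grip.

Request:
step_arm --pt "0 0 0.8" --pt "0 0 1.6" --pt "0 0 2.4" --pt "0 0 3" --pt "0 0 3.4" --pt "0 0 3.4" --spin '[0,0,0,0,0,0]'

```text
time: 21.25
ee_pos: [0.596, 0.3288, 0.1969]
eef_rot: [0.258, 0.966, -0.0, -0.0]
wrist_force: [-0.4, -0.1, -0.2]
finger_gap: 0.709
grasp_force: 0.0
```

Request:
step_arm --pt "0 0 0" --pt "0 0 0" --pt "0 0 0" --pt "0 0 0" --pt "0 0 0" --spin '[0,0,0,0,0]' --fingers 0

```text
time: 21.88
ee_pos: [0.5963, 0.329, 0.1983]
eef_rot: [0.258, 0.966, 0.0, 0.001]
wrist_force: [-0.2, 0.8, 5.4]
finger_gap: 0.276
grasp_force: 59.5
```

Request:
step_arm --pt "0 0 -1" --pt "0 0 -2" --pt "0 0 -3" --pt "0 0 -4" --pt "-0.3 -1 -4" --pt "-0.7 -2.5 -4" --pt "-1.1 -4 -4" --pt "-1.5 -5.5 -4" --pt "-1.9 -7 -4" --pt "-2.3 -8.5 -4" --pt "-2.7 -9.8 -4" --pt "-2.92 -10.69 -4" --pt "-2.92 -10.69 -4" --spin '[0,0,0,0,-0.6,-1.2,-1.8,-2.4,-3,-3.6,-4.04,-4.04,-4.04]'

```text
time: 23.5
ee_pos: [0.5257, 0.0595, 0.297]
eef_rot: [-0.02, 1.0, -0.0, -0.001]
wrist_force: [0.4, -0.1, -4.4]
finger_gap: 0.27
grasp_force: 60.6
```

```bash
python3 look2.py p1; python3 - <<'E'
from h import *
s=env.get_state(); print(s['eef_rot'],s['finger_gap'],s['wrist_force'])
for n in ('scene','top'):
    p=cap(n)
    for r in cams.cut_out(p,'weight'):
        Q=cloud(p,r['pixels'])[0]; print(n,round(r['conf'],2),rect(Q),np.round(np.percentile(Q[:,2],[2,25,50,95]),3))
    P=cloud(p)[0]; W=P[(abs(P[:,0]-.526)<.06)&(abs(P[:,1]-.061)<.045)&(P[:,2]>.095)&(P[:,2]<.125)]; print('plate',len(W),rect(W) if len(W)>3 else '', np.round(np.percentile(W[:,2],[5,50,95]),3) if len(W) else '')
E
```

```text
gate 0.63 [200.6, 201.7, 228.9, 228.1] (array([528.9,  15.5]), array([ 42.5, 107.7]), 89.9) (array([527.5,   0.8]), array([13.6, 16.8]), 88.4)
[0.5262 0.0608 0.2971] [ 0.1 -0.6 -4.6]
mount 0.65 (array([ 404., -186.]), array([ 80.4, 201. ]), 53.5) [0.01  0.012 0.015]
mount 0.64 (array([532.9,  57.1]), array([92.2, 81. ]), 0.1) [0.062 0.065 0.067]
[-2.13907950e-02  9.99771133e-01  1.73101062e-04 -2.93291382e-04] 0.2753317432530254 [ 0.27748046  0.90629454 -4.00787443]
scene 0.94 (array([525.1,  56. ]), array([85.7, 67.4]), 4.6) [0.101 0.111 0.113 0.162]
scene 0.9 (array([569.7, 490.8]), array([ 69.8, 129.9]), 40.5) [-0.     0.012  0.015  0.064]
plate 425 (array([525.7,  59.1]), array([85.7, 71.5]), 2.9) [0.102 0.112 0.12 ]
top 0.74 (array([582.9, 481.2]), array([75.9, 86.2]), 40.3) [0.005 0.014 0.016 0.065]
top 0.69 (array([507.2, 113.4]), array([ 32.7, 200.6]), 83.1) [0.    0.004 0.007 0.07 ]
plate 10 (array([537.5,  96. ]), array([53.7,  2.9]), 2.1) [0.102 0.111 0.113]
```

View pics/p1.png

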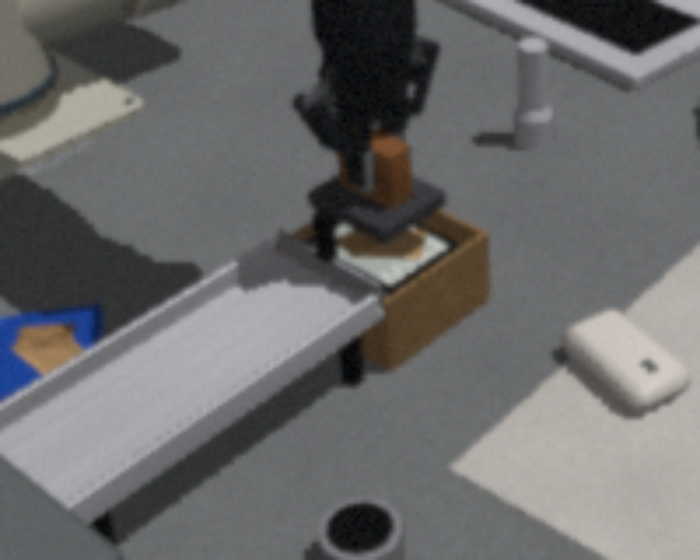

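The weight hangs level over the box, centred at about (526,59) mm, with its underside at about 0.098 against the pile top at 0.0645. I lower it by 28 mm and then feel for contact.

Request:
step_arm --pt "0 0 0.3" --pt "0 0 0.6" --pt "0 0 0.9" --pt "0 0 1.1" --pt "0 0 1.1" --spin '[0,0,0,0,0]'

```text
time: 24.48
ee_pos: [0.5262, 0.0607, 0.2694]
eef_rot: [-0.021, 1.0, 0.0, -0.0]
wrist_force: [0.5, -0.3, -4.4]
finger_gap: 0.27
grasp_force: 60.6
```

Request:
step_arm --pt "0 0 0.06" --pt "0 0 0.12" --pt "0 0 0.12" --spin '[0,0,0]'

```text
time: 24.85
ee_pos: [0.5263, 0.0607, 0.2669]
eef_rot: [-0.021, 1.0, 0.0, 0.0]
wrist_force: [0.0, 0.3, -4.5]
finger_gap: 0.271
grasp_force: 60.6
```

Request:
step_arm --pt "0 0 0.04" --pt "0 0 0.08" --pt "0 0 0.08" --spin '[0,0,0]'

```text
time: 25.22
ee_pos: [0.5263, 0.0608, 0.2648]
eef_rot: [-0.021, 1.0, -0.0, -0.0]
wrist_force: [0.8, 0.3, -4.0]
finger_gap: 0.276
grasp_force: 60.6
```

Request:
step_arm --pt "0 0 0.04" --pt "0 0 0.06" --pt "0 0 0.06" --spin '[0,0,0]'

```text
time: 25.6
ee_pos: [0.5263, 0.0607, 0.2634]
eef_rot: [-0.021, 1.0, 0.0, -0.0]
wrist_force: [-0.9, 0.8, -4.4]
finger_gap: 0.276
grasp_force: 60.6
```

Request:
step_arm --pt "0 0 0.03" --pt "0 0 0.03" --pt "0 0 0.03" --spin '[0,0,0]'

```text
time: 25.98
ee_pos: [0.5263, 0.0608, 0.2627]
eef_rot: [-0.021, 1.0, 0.0, -0.0]
wrist_force: [-0.5, -0.0, -4.8]
finger_gap: 0.276
grasp_force: 60.6
```

Request:
step_arm --pt "0 0 0.03" --pt "0 0 0.04" --pt "0 0 0.04" --spin '[0,0,0]'

```text
time: 26.35
ee_pos: [0.5262, 0.0608, 0.2625]
eef_rot: [-0.021, 1.0, -0.0, 0.0]
wrist_force: [-3.3, 0.4, 5.8]
finger_gap: 0.269
grasp_force: 62.0
```

Request:
step_arm --pt "0 0 0.03" --pt "0 0 0.04" --pt "0 0 0.04" --spin '[0,0,0]'

```text
time: 26.72
ee_pos: [0.5261, 0.0608, 0.2625]
eef_rot: [-0.021, 1.0, -0.0, 0.001]
wrist_force: [-7.1, 1.0, 14.9]
finger_gap: 0.271
grasp_force: 63.4
```

Contact is felt, up about 19 N from the hanging load. I ease off slightly, release and retreat upward.

Request:
step_arm --pt "0 0 -0.04" --pt "0 0 -0.04" --spin '[0,0]'

```text
time: 26.98
ee_pos: [0.5262, 0.0608, 0.2625]
eef_rot: [-0.021, 1.0, -0.0, 0.0]
wrist_force: [-4.4, 0.8, 9.2]
finger_gap: 0.273
grasp_force: 62.4
```

Request:
step_arm --pt "0 0 -0.04" --pt "0 0 -0.04" --pt "0 0 -0.04" --pt "0 0 -0.04" --spin '[0,0,0,0]' --fingers 48

```text
time: 27.48
ee_pos: [0.5264, 0.0607, 0.2626]
eef_rot: [-0.021, 1.0, 0.0, -0.0]
wrist_force: [-0.2, -0.3, -0.8]
finger_gap: 0.565
grasp_force: 0.0
```

Request:
step_arm --pt "0 0 -0.5" --pt "0 0 -1.2" --pt "0 0 -2" --pt "0 0 -3.5" --pt "0 0 -4.5" --pt "0 0 -4.5" --spin '[0,0,0,0,0,0]'

```text
time: 28.22
ee_pos: [0.5265, 0.0607, 0.3778]
eef_rot: [-0.021, 1.0, -0.0, 0.002]
wrist_force: [-0.0, -0.3, -0.8]
finger_gap: 0.563
grasp_force: 0.0
```

```bash
python3 - <<'E'
from h import *
s=env.get_state(); print(s['ee_pos'],s['finger_gap'],s['wrist_force'],s['time'])
for n in ('scene','top'):
    p=cap(n); P=cloud(p)[0]
    W=P[(abs(P[:,0]-.526)<.05)&(abs(P[:,1]-.061)<.04)&(P[:,2]>.074)&(P[:,2]<.084)]; print(n,'plate',len(W),rect(W) if len(W)>3 else '')
    if len(W)>20:
        k=np.linalg.lstsq(np.c_[W[:,:2],np.ones(len(W))],W[:,2],rcond=None)[0]; print('slope',k[:2],np.median(W[:,2]))
    G=P[(abs(P[:,0]-.53)<.05)&(abs(P[:,1])<.02)&(P[:,2]>.11)&(P[:,2]<.13)]; print('post',rect(G) if len(G)>3 else '')
    if n=='scene': cv2.imwrite('pics/f.png',cv2.resize(p['img'][140:300,120:320],None,fx=3,fy=3))
E
```

```text
[0.52650992 0.06073397 0.37780383] 0.5628004877006388 [-0.03725464 -0.30449465 -0.77646849] 28.225
scene plate 264 (array([527.3,  60.8]), array([83.7, 74. ]), 0.5)
slope [-1.13235927e-02  5.16323581e-05] 0.0781342141288382
post (array([529.2,   0.7]), array([15.3, 14.3]), 70.8)
top plate 154 (array([518.8,  88.4]), array([17.9, 74.3]), 89.1)
slope [ 0.01138645 -0.02110627] 0.07813998391309851
post
```

View pics/f.png

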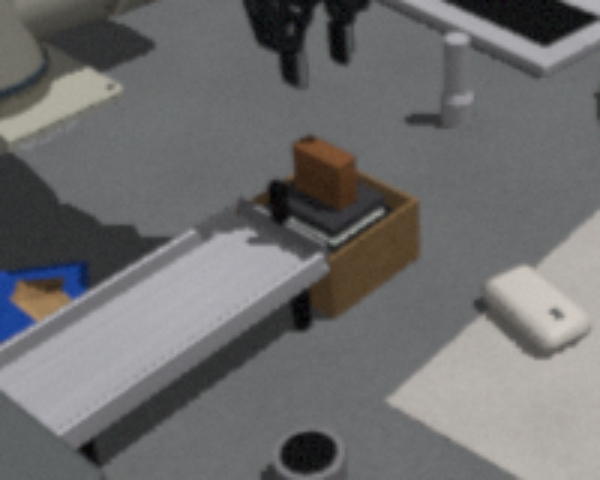

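The weight sits level and centred on the mounts in the box at (325,190), the gate is shut with the post at (279,203), and the arm is clear.

```bash
python3 -c "
from station import job
print(job.hand_in())"
```

```text
the job is handed in; nothing more can be done
None
```

The job is handed in, with no verdict shown: both mounts lie flat in the box, the gate is shut, the weight rests level on the mounts and is released, and I did not touch the torch, loupe or mouse (about 28 s of the 61 s used).

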